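# Rake the dropped pattern weight out from under the low shelf

## Task

A steel pattern weight has slid out of sight under the low plywood shelf. Take the wooden-handled rake, feel about under the shelf with it until you find the weight, and draw the weight right out onto the open cutting mat in front, wholly clear of the shelf. Then lay the rake down flat on the bare table beside the mat, and leave everything else where it is.

Things in the scene. Friction and masses are not known exactly. Their poses are not given: they have to be found in the camera images.
- shelf: Fixed low plywood shelf, open only at its front, which faces the robot. Origin: middle of the front edge at table height; x points in under the shelf, y along the front, z up. Space under it: 300 mm wide (y -150 to 150), 140 deep, ceiling at z = 61. Outside: 330 wide, 152 deep, 76 high. On its top a fixed card box (x 85 to 145, y -130 to -20, 45 high), the tape roll and a card strip.
- shelf_back (a point): Foot of the back wall under the shelf, 140 mm in from the front edge, on the mat. Hidden and unmeasured in front of it lies the weight: a flat steel disc, 76 mm across, 16 thick, 0.48 to 0.72 kg, lying flat. Its centre is 45 to 76 mm in from the front edge and within 100 mm of the middle line, so at least 26 mm is free behind its rim. Dragging takes 2.3 to 5 N, felt while moving.
- undermat: Fixed black mat, 150 x 300 x 3 mm, that floors the space under the shelf from the back wall to 10 mm out in front of the shelf's front edge; the weight must be wholly off it. Origin: centre of its underside, x and y as the shelf's.
- mat: Fixed black cutting mat, 190 x 330 x 3 mm, in front of the shelf, from 10 to 200 mm out from its front edge, flush with the mat under the shelf. The weight must end lying on it. Origin: centre of its underside, x and y as the shelf's.
- rake: Loose flat rake, 0.18 kg, standing level on the table, left or right of the shelf's front. Origin: centre of the underside of its wooden grip block (40 along x, 18 along y, 90 mm tall; pinch it across y from above); z up, x along the blade. The aluminium blade, 30 wide and 4 thick, runs from the block to the crosspiece with its underside 20 mm above the origin, so it passes over the weight.
- rake_tip (a point): Middle of the underside of the rake's crosspiece, 155 mm along x from the rake's origin, level with it. The crosspiece is a bar 8 (x) by 110 (y) by 24 mm tall. With its underside 21 to 35 mm above the table it passes over the weight and still fits under the shelf; lowered beyond the weight it drags it out. Held just off the mat, the empty rake drags with no force.
- template: Bystander: loose half-round plywood template, 70 x 150 x 5 mm, lying flat on the side of the table opposite the rake; origin at the underside, 30 mm in from its straight edge.
- tape: Bystander: roll of paper tape, 76 mm across, 24 mm high, lying on the shelf's top; origin centre of the underside.
- glue: Bystander: glue bottle, 50 mm across, 120 mm tall, standing beside the shelf; origin centre of the underside.
- jar: Bystander: glass jar, 56 mm across, 75 mm tall, standing beside the shelf; origin centre of the underside.
- offcut: Bystander: strip of corrugated card, 45 x 120 x 12 mm, lying loose along the front of the shelf's top, on the -y half; origin centre of the underside.
Not all that is in view belongs to the job. What is shaped like the rake but green is not meant.

How it is judged (in metres and radians):
On the way, in this order (a step that is already met when the one before it is completed fails the run):
1. the rake has been lifted off the table (height (world z) of rake above 0.012 m), for 0.2 s.
2. the rake's crosspiece has been put in under the shelf (x of rake_tip in the frame of shelf above 0.03 m and y of rake_tip in the frame of shelf between -0.15 and 0.15 m and height (world z) of rake_tip below 0.05 m), for 0.2 s.
3. the weight has been drawn out, wholly onto the mat in front of the shelf (contact force between mat and anything else above 3.5 N and contact force between undermat and anything else below 0.1 N), for 0.2 s.
At the end, for the whole second after the job is handed in: The weight rests on the mat in front of the shelf (the mat bears over 3.5 N, less than 8.5 N) and nothing is left on the mat under the shelf; the rake lies level and still on the bare table (within 4 mm of it, tilt under 0.04 rad), not on the mat (all of step 3 and contact force between mat and anything else below 8.5 N and contact force between rake and mat below 0.05 N and height (world z) of rake between -0.004 and 0.004 m and angle between rake's own z axis and vertical below 0.04 rad and linear speed of rake below 0.01 m/s); the robot touches nothing.
It fails at once if a bystander is moved more than 25 mm (distance of any of template, tape, glue, jar, offcut from where it was at the start of the episode above 0.025 m).
It also fails if it takes over 72 s, if anything falls off the work surface, if the arm or the gripper's body presses on something with over 40 N, if the wrist force passes 120 N, or if a joint passes its speed limit or range.

## Robot

A 6-joint arm with a two-finger parallel gripper is mounted at the origin on the work surface. World frame = base frame: x ahead of the robot, y to its left, z up, the work surface at z = 0. Lengths are in m, angles in degrees, forces in N, time in s.
With the tool pointing down it reaches from about 0.3 to 0.75 m from the base axis. Payload 8.5 kg.
Tool frame: the origin (TCP) lies on the centre line of the jaws, within the pads' length; the fingertips stand 19 mm ahead of it and the grasp point (between the pads) is the TCP; z points along the fingers, x is the direction in which the jaws open and shut, and the axes are right-handed (so a half turn about z gives the same grasp; the last joint's range is limited). The gripper opens to 85 mm and grips with 20 to 120 N. Pads are 22 mm wide; open, the fingers measure 114 mm over their backs; the gripper's body (76 mm by 85 mm) begins 54 mm behind the grasp point. The pads swing forward as they close: fully open they stand 13 mm farther back than shut.
Start: joints at [60.258, 21.807, 74.336, -0, 83.858, -12.336], TCP at [0.165, 0.525, 0.25] pointing down, gripper open.
Joint ranges: [-178.18, 178.18], [-50.72, 133.34], [12.68, 142.11], [-81.47, 261.47], [9.98, 163.14], [-165.26, 165.26]. Speed limits (degrees/s): [136.94, 136.94, 180, 180, 180, 180].

## Interface

Orientations are given as a 3x3 rotation matrix whose columns are the frame's x, y, z axes.
In Python, from rig import env, cams, order gives the robot as it stands.
- The arm moves only by the tool step_arm, never from a script. Its argument "steps" is a list of rows, each an object with "xyz": the shift along the tool's x, y, z normalised to -1 to 1, where 1 is 0.04 m, a list of three; "turn": the turn, a rotation vector about the tool's x, y, z normalised to -1 to 1, where 1 is 0.08 rad, a list of three; "gripper": the gripper command: -1 is shut, 1 is fully open, values between are in proportion. A call has 1 to 20 rows; each row shifts and turns the commanded pose from where the row before left it, along the tool's axes as they then stand; what a row does not reach is not made up. A row lasts 1/12 s, in which the tool goes at most 41.7 mm and 7.16 degrees, less where a joint would pass 70% of its speed; a pose out of reach is approached as far as the arm can. A call with a number of a shift or a turn outside -1 to 1 is refused whole. A call with a gripper value outside its range is refused whole. The fingers move at their own pace and stop on an object; "squeeze" is the grip in N (left out, the last holds). Time passes only in rows, so rows that do not move let the fingers close. It gives the time, the measured TCP pose, the force and the opening at its end, in the units of the state.
- env.observe(): the state, without advancing time (a new reading comes with each control period).
- cams.get_image(name): name is "scene" or "top" or "wrist"; returns (picture, depth): 384x512x3 uint8, red, green, blue; 384x512 float32, m along the optical axis (not along the pixel's ray), 0 where there is no reading.
- cams.camera_info(name): a dict with "fx", "fy", "cx", "cy" (pixels), "k1" (the pictures are not rectified: a ray, as slopes to the right and down, at radius r is drawn at 1 + k1 r^2 times it, then the intrinsics apply), "extrinsics" (4x4, takes a point from camera to world coordinates). Camera axes: x right, y down, z forward; pixel columns grow to the right and rows downward; lengths in m; the calibration is good to about 2 mm. A picture is of the moment at which its call begins: read the wrist's pose just before it. camera_info takes no time and is no camera call; for the wrist camera it gives the pose at the moment of the call.
- order.close_job(): hands the job in, once; it reports no verdict.
The state is a dict: "time_s": time; "q": joint angles; "qvel": joint speeds; "joint_efforts": joint torques, N m; "position": TCP position; "tool_rot": TCP orientation; "ft_force": force on the tool from outside, world axes, zero at the start; "wrist_torque": the same for the moment, N m; "grip_width": finger opening in m.
Only numpy, scipy, OpenCV 4.12 (cv2) and the standard library are available. Lean on these libraries where they do the work, as an engineer would, in place of code of your own. Each camera call takes 0.05 s, during which the arm holds its last target. There are 200 camera calls.

## Working session

There is one attempt and no reset: what is moved stays moved. The work goes in short steps, Python scripts to look and compute and a tool call to move; the robot and the scene stay as the last step left them, time stands still between calls to the robot, and variables do not carry over. Pictures are saved under pics/ and viewed, about 8 in all and at most 12, crops included, and the job is handed in when it is done.

Besides the shell and the picture viewer there is one more tool, called after ">>>" by a JSON object that holds its "fn" and its "kwargs". step_arm: Moves the arm, as the interface text tells. Scaled input: -1 to 1 covers 0.04 m each way for a shift and 0.08 rad each way for a turn. Its arguments: {"type":"object","properties":{"steps":{"type":"array"},"squeeze":{"type":"number"}},"required":["steps"]}

```bash
ls; mkdir -p pics; cat > h.py <<'E'
import numpy as np, cv2, json
from rig import env, cams, order
def shot(name, fn=None):
    ci=cams.camera_info(name); im,d=cams.get_image(name)
    if fn: cv2.imwrite('pics/'+fn, im[:,:,::-1])
    return im,d,ci
def world(ci,d,u,v):
    """pixels -> world using depth"""
    u=np.asarray(u,float);v=np.asarray(v,float)
    K=np.array([[ci['fx'],0,ci['cx']],[0,ci['fy'],ci['cy']],[0,0,1]])
    p=cv2.undistortPoints(np.stack([u,v],-1).reshape(-1,1,2),K,np.array([ci['k1'],0,0,0.])).reshape(-1,2)
    z=d[v.astype(int).ravel(),u.astype(int).ravel()]
    P=np.c_[p*z[:,None],z,np.ones(len(z))]
    return (P@np.array(ci['extrinsics']).T)[:,:3]
E
python3 - <<'E'
from h import *
for n in('scene','top'):
    im,d,ci=shot(n); np.savez(f'pics/{n}0.npz',im=im,d=d)
    json.dump({k:np.array(v).tolist() for k,v in ci.items()},open(f'pics/{n}0.json','w'))
    print(n,ci['fx'],ci['k1'],np.round(ci['extrinsics'],3).tolist())
    globals()[n]=im
cv2.imwrite('pics/a_top.png',cv2.resize(top,(800,600))[:,:,::-1])
cv2.imwrite('pics/a_scene.png',cv2.resize(scene,(800,600))[:,:,::-1])
print(env.observe())
E
```

```text
pics
scene 447.0244178963515 -0.057774026234737125 [[0.775, 0.515, -0.366, 1.036], [0.632, -0.619, 0.466, -0.637], [0.013, -0.593, -0.805, 1.201], [0.0, 0.0, 0.0, 1.0]]
top 418.03680484103825 -0.03464710347675136 [[-0.024, -0.989, 0.144, 0.366], [-0.999, 0.02, -0.026, 0.032], [0.023, -0.145, -0.989, 1.255], [0.0, 0.0, 0.0, 1.0]]
{'time_s': 0.1, 'q': array([ 6.02580320e+01,  2.18367731e+01,  7.43782897e+01,  2.25941339e-04,
        8.38588537e+01, -1.23352858e+01]), 'qvel': array([-0.0301597 , -0.20933021, -0.22445575, -0.08750011,  0.12079662,
       -0.08054538]), 'joint_efforts': array([ 3.36637750e-03, -4.49227417e+01, -2.31656277e+01, -2.35928528e-04,
        3.71790185e-03,  3.19213268e-05]), 'position': array([0.16441099, 0.52460497, 0.24978934]), 'tool_rot': array([[ 2.99152080e-01,  9.54205229e-01, -6.43409513e-04],
       [ 9.54204615e-01, -2.99152641e-01, -1.11819626e-03],
       [-1.25946637e-03, -2.79433592e-04, -9.99999168e-01]]), 'ft_force': array([-1.33870486, -0.19228297,  0.37256088]), 'wrist_torque': array([-0.00722992, -0.06896366,  0.02896105]), 'grip_width': 0.08533599383235399}
```

View pics/a_top.png

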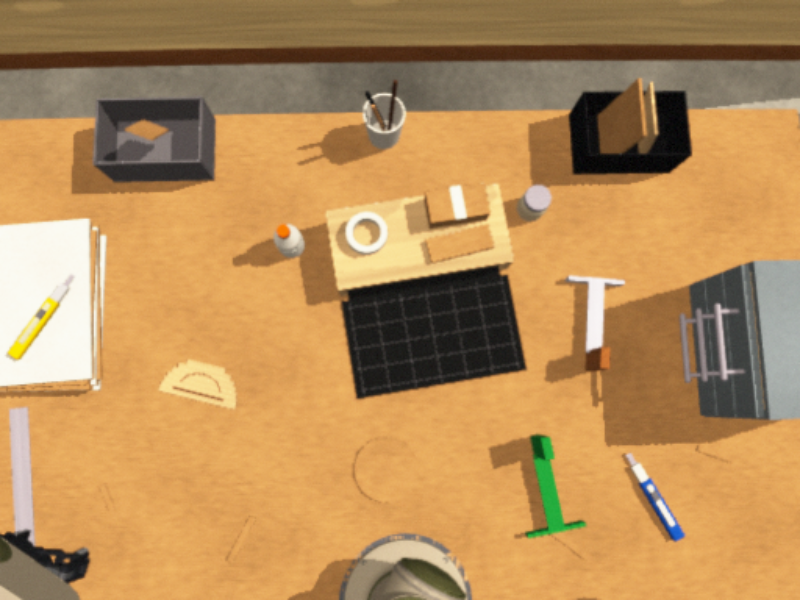

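View pics/a_scene.png

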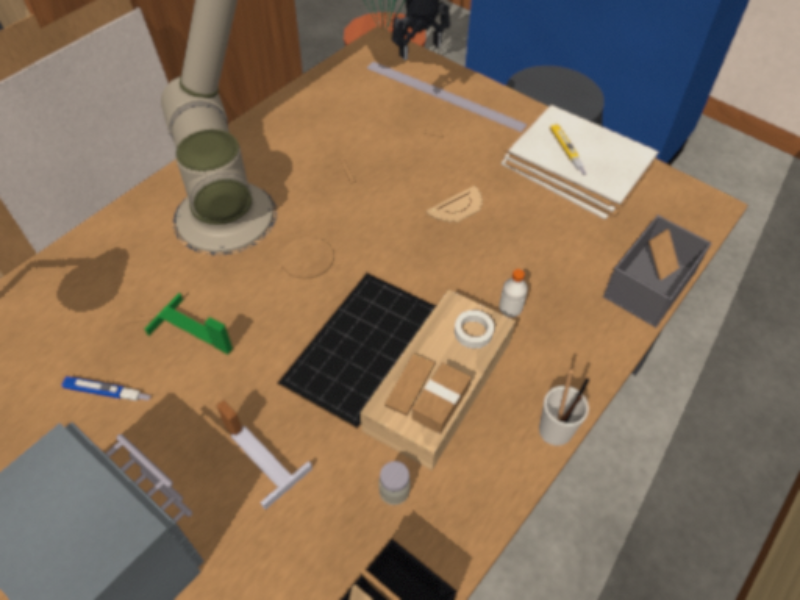

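The wooden-handled rake is at top (598,330), with its grip at (598,358) and its crosspiece at (596,281). The rake-shaped thing at (548,490) is green, so it is not the one meant. I'll confirm with a crop while measuring.

```bash
cat > m.py <<'E'
from h import *
z=np.load('pics/top0.npz'); im,d=z['im'],z['d']; ci=json.load(open('pics/top0.json')); ci['extrinsics']=np.array(ci['extrinsics'])
v,u=np.mgrid[0:384,0:512]
W=world(ci,d,u.ravel(),v.ravel()).reshape(384,512,3)
X,Y,Z=W[...,0],W[...,1],W[...,2]; ok=d>0
def rect(m,n):
    P=W[m&ok]; r=cv2.minAreaRect((P[:,:2]*1000).astype(np.float32)); print(n,len(P),[np.round(t,1) for t in r],'z',np.round(np.percentile(P[:,2],[5,50,95]),4)); return cv2.boxPoints(r)
box=lambda a,b,c,e:(u>=a*.64)&(u<b*.64)&(v>=c*.64)&(v<e*.64)
g=im.max(2)
t=box(400,700,400,590)&(Z<.01); print('table z',np.median(Z[t]))
print(rect(box(338,530,262,400)&(g<95)&(Z<.015),'mat').round())
print(rect(box(320,520,180,300)&(Z>.06)&(Z<.083),'shelf').round())
R=box(560,635,268,385)
print(rect(R&(Z>.075)&(Z<.105),'block').round())
print(rect(R&(Z>.01)&(Z<.04)&(u>0),'blade+cross').round())
print(rect(R&(Z>.01)&(Z<.04)&(v<287*.64),'cross').round())
for n,b in(('glue',box(265,310,215,265)),('jar',box(515,556,178,225)),('templ',box(155,240,355,410)),('strip',box(425,497,222,265)),('oven',box(675,800,255,420))):
    rect(b&(Z>(.003 if n=='templ' else .03 if n!='strip' else .083)),n)
c=np.hstack([cv2.resize(im[165:255,350:420],None,fx=5,fy=5),cv2.resize(im[105:260,200:350],None,fx=2.9,fy=2.9)[:450]])
cv2.imwrite('pics/b.png',c[:,:,::-1]); print(c.shape)
E
python3 m.py
```

```text
table z 7.315086784243086e-05
mat 7335 [array([499.2, -63.8]), array([208.9, 328. ]), np.float64(8.4)] z [-0.0015  0.0027  0.0068]
[[ 372.   83.]
 [ 420. -241.]
 [ 627. -211.]
 [ 578.  114.]]
shelf 4003 [array([666.5, -39.7]), array([153.3, 328.4]), np.float64(8.3)] z [0.0716 0.0757 0.0797]
[[ 567.  112.]
 [ 615. -213.]
 [ 766. -191.]
 [ 719.  134.]]
block 111 [array([ 434.7, -366.9]), array([19.6, 39.9]), np.float64(83.3)] z [0.0785 0.0889 0.0935]
[[ 414. -374.]
 [ 453. -379.]
 [ 456. -360.]
 [ 416. -355.]]
blade+cross 598 [array([ 512.1, -393.8]), array([183.2, 107.5]), np.float64(8.7)] z [0.0185 0.0237 0.0295]
[[ 413. -355.]
 [ 430. -461.]
 [ 611. -433.]
 [ 595. -327.]]
cross 152 [array([ 582.2, -382. ]), array([111.3,  17.9]), np.float64(84.6)] z [0.0158 0.0233 0.0276]
[[ 568. -437.]
 [ 586. -438.]
 [ 596. -327.]
 [ 578. -326.]]
glue 287 [array([666.5, 203.6]), array([43.8, 48.1]), np.float64(25.6)] z [0.0415 0.083  0.1208]
jar 327 [array([ 735.4, -263.3]), array([53.3, 50.1]), np.float64(89.4)] z [0.0378 0.0728 0.0783]
templ 891 [array([407.4, 384.4]), array([160.5, 100.3]), np.float64(88.8)] z [0.0033 0.0054 0.0088]
strip 677 [array([ 660.2, -111.6]), array([ 68.8, 119.9]), np.float64(12.9)] z [0.0845 0.088  0.0928]
oven 6571 [array([ 454.3, -587. ]), array([131.8, 268.3]), np.float64(84.3)] z [0.056  0.2052 0.2223]
(450, 785, 3)
```

View pics/b.png

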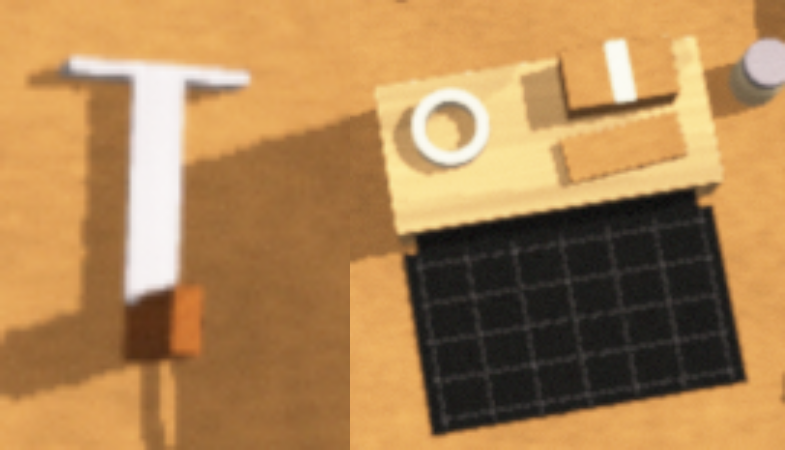

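The crop confirms it: white blade with a brown wooden grip block (crop left, 165,325). The shelf origin is about (0.592,-0.0505), yaw 8.4°. The rake origin is about (0.435,-0.367), yaw -5.7°. All measured sizes match the given ones. Now moving over to the rake.

>>> {"fn": "step_arm", "kwargs": {"steps": [{"xyz": [0, 0, 0], "turn": [0, 0, -0.85], "gripper": 1}, {"xyz": [0, 0, 0], "turn": [0, 0, -0.85], "gripper": 1}, {"xyz": [0, 0, 0], "turn": [0, 0, -0.85], "gripper": 1}, {"xyz": [-0.6, 0.75, 0], "turn": [0, 0, 0], "gripper": 1}, {"xyz": [-0.6, 0.75, 0], "turn": [0, 0, 0], "gripper": 1}, {"xyz": [-0.6, 0.75, 0], "turn": [0, 0, 0], "gripper": 1}, {"xyz": [-0.6, 0.75, 0], "turn": [0, 0, 0], "gripper": 1}, {"xyz": [-0.6, 0.75, 0], "turn": [0, 0, 0], "gripper": 1}, {"xyz": [-0.6, 0.75, 0], "turn": [0, 0, 0], "gripper": 1}, {"xyz": [-0.6, 0.75, 0], "turn": [0, 0, 0], "gripper": 1}, {"xyz": [-0.6, 0.75, 0], "turn": [0, 0, 0], "gripper": 1}, {"xyz": [-0.95, 0.1, 0], "turn": [0, 0, 0], "gripper": 1}, {"xyz": [-0.95, 0.1, 0], "turn": [0, 0, 0], "gripper": 1}, {"xyz": [-0.95, 0.1, 0], "turn": [0, 0, 0], "gripper": 1}, {"xyz": [-0.95, 0.1, 0], "turn": [0, 0, 0], "gripper": 1}, {"xyz": [-0.95, 0.1, 0], "turn": [0, 0, 0], "gripper": 1}, {"xyz": [-0.95, 0.1, 0], "turn": [0, 0, 0], "gripper": 1}, {"xyz": [-0.95, 0.1, 0], "turn": [0, 0, 0], "gripper": 1}, {"xyz": [-0.95, 0.1, 0], "turn": [0, 0, 0], "gripper": 1}, {"xyz": [-0.95, 0.1, 0], "turn": [0, 0, 0], "gripper": 1}]}}

```text
time_s: 1.77
position: [0.3853, -0.0358, 0.2503]
tool_rot: [[0.1, 0.995, -0.0], [0.995, -0.1, 0.0], [0.0, -0.0, -1.0]]
ft_force: [1.3, -0.1, 0.7]
grip_width: 0.0858
```

>>> {"fn": "step_arm", "kwargs": {"steps": [{"xyz": [-0.9, 0.23, 0], "turn": [0, 0, 0], "gripper": 1}, {"xyz": [-0.9, 0.23, 0], "turn": [0, 0, 0], "gripper": 1}, {"xyz": [-0.9, 0.23, 0], "turn": [0, 0, 0], "gripper": 1}, {"xyz": [-0.9, 0.23, 0], "turn": [0, 0, 0], "gripper": 1}, {"xyz": [-0.9, 0.23, 0], "turn": [0, 0, 0], "gripper": 1}, {"xyz": [-0.9, 0.23, 0], "turn": [0, 0, 0], "gripper": 1}, {"xyz": [-0.9, 0.23, 0], "turn": [0, 0, 0], "gripper": 1}, {"xyz": [-0.9, 0.23, 0], "turn": [0, 0, 0], "gripper": 1}, {"xyz": [-0.9, 0.23, 0], "turn": [0, 0, 0], "gripper": 1}, {"xyz": [0, 0, 0], "turn": [0, 0, 0], "gripper": 1}]}}

```text
time_s: 2.6
position: [0.4359, -0.3701, 0.2488]
tool_rot: [[0.104, 0.995, -0.001], [0.995, -0.104, -0.001], [-0.001, -0.001, -1.0]]
ft_force: [-0.5, 1.7, -0.4]
grip_width: 0.0855
```

```bash
cat > w.py <<'E'
from h import *
import sys
o=env.observe(); im,d,ci=shot('wrist')
cv2.imwrite('pics/'+sys.argv[1],cv2.resize(im,(640,480))[:,:,::-1])
v,u=np.mgrid[0:384,0:512]; W=world(ci,d,u.ravel(),v.ravel()).reshape(384,512,3)
x,y,z=W[...,0],W[...,1],W[...,2]
near=(np.hypot(x-.5,y+.38)<.2)&(d>0)
def rect(m,n):
    P=(W[m&near][:,:2]*1000).astype(np.float32); r=cv2.minAreaRect(P); print(n,len(P),np.round(r[0],1),np.round(r[1],1),round(r[2],2),'z',np.median(W[m&near][:,2]).round(4))
rect((z>.083)&(z<.098)&(x<.48),'block'); rect((z>.019)&(z<.03)&(x>.47)&(x<.56),'blade'); rect((z>.015)&(z<.03)&(x>.57),'cross')
print(o['position'],o['ft_force'])
E
python3 w.py c.png
```

```text
block 1006 [ 445.1 -464.4] [ 45.2 219.6] 6.59 z 0.0895
blade 1628 [ 515.3 -463.9] [ 89.9 214.4] 0.18 z 0.0236
cross 719 [ 579.9 -383.4] [108.5  22.7] 84.01 z 0.0234
[ 0.43587969 -0.3701476   0.24875876] [-0.51777826  1.68533931 -0.3733346 ]
```

View pics/c.png

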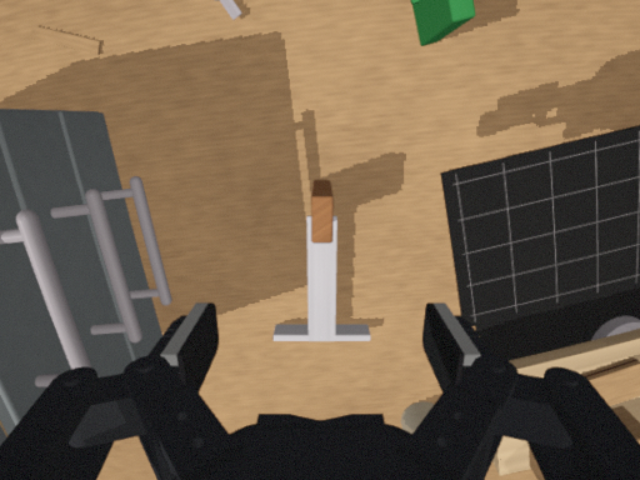

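The wrist view shows the rake lined up below the gripper, grip top at (322,215) and crosspiece at (322,332). It also shows a grey disc edge under the shelf's front at (620,330), possibly the weight. I'll measure both.

```bash
sed -i 's/(np.hypot(x-.5,y+.38)<.2)/(np.hypot(x-.5,y+.38)<.2)\&(abs(y+.38)<.07)/' w.py
cat >> w.py <<'E'
S=np.array([.5925,-.0505]); a=np.radians(8.4); R=np.array([[np.cos(a),-np.sin(a)],[np.sin(a),np.cos(a)]])
L=(W[...,:2]-S)@R
m=(d>0)&(z>.012)&(z<.03)&(L[...,0]>0)&(L[...,0]<.14)&(abs(L[...,1])<.15)
P=L[m]*1000; print('disc',len(P)); 
if len(P)>20: print(np.percentile(P,[2,50,98],axis=0).round(1),np.median(z[m])); r=cv2.minEnclosingCircle(P.astype(np.float32)); print(r)
E
python3 w.py c2.png
```

```text
block 677 [ 432.1 -368. ] [17.6 39.7] 84.6 z 0.0894
blade 1364 [ 515.2 -376.5] [30.1 90.9] 84.79 z 0.0236
cross 717 [ 580.5 -383.6] [109.4  22. ] 84.06 z 0.0234
[ 0.43572702 -0.36729491  0.24885593] [-0.36705678  0.31943657  0.16514554]
disc 262
[[25.3 -1.4]
 [31.5 22.6]
 [38.5 46.5]] 0.017969332377069713
((37.61814498901367, 23.65369415283203), 27.095169067382812)
```

Both points fit. The block is at (0.432,-0.368) with its top at 0.0894. The disc's top is at z 0.018 and its front rim is at shelf x≈24, y≈23, so its centre is near (62, 23). Now descending and gripping.

>>> {"fn": "step_arm", "kwargs": {"steps": [{"xyz": [0, -0.08, 0.8], "turn": [0, 0, 0], "gripper": 1}, {"xyz": [0, 0, 0.8], "turn": [0, 0, 0], "gripper": 1}, {"xyz": [0, 0, 0.8], "turn": [0, 0, 0], "gripper": 1}, {"xyz": [0, 0, 0.8], "turn": [0, 0, 0], "gripper": 1}, {"xyz": [0, 0, 0.8], "turn": [0, 0, 0], "gripper": 1}, {"xyz": [0, 0, 0.65], "turn": [0, 0, 0], "gripper": 1}, {"xyz": [0, 0, 0], "turn": [0, 0, 0], "gripper": 1}, {"xyz": [0, 0, 0], "turn": [0, 0, 0], "gripper": -1}, {"xyz": [0, 0, 0], "turn": [0, 0, 0], "gripper": -1}, {"xyz": [0, 0, 0], "turn": [0, 0, 0], "gripper": -1}, {"xyz": [0, 0, 0], "turn": [0, 0, 0], "gripper": -1}, {"xyz": [0, 0, 0], "turn": [0, 0, 0], "gripper": -1}, {"xyz": [0, 0, 0], "turn": [0, 0, 0], "gripper": -1}, {"xyz": [0, 0, 0], "turn": [0, 0, 0], "gripper": -1}, {"xyz": [0, 0, 0], "turn": [0, 0, 0], "gripper": -1}, {"xyz": [0, 0, 0], "turn": [0, 0, 0], "gripper": -1}, {"xyz": [0, 0, 0], "turn": [0, 0, 0], "gripper": -1}], "squeeze": 90}}

```text
time_s: 4.12
position: [0.4331, -0.3647, 0.0651]
tool_rot: [[0.1, 0.995, 0.001], [0.995, -0.1, -0.001], [-0.001, 0.001, -1.0]]
ft_force: [0.3, 0.6, 5.8]
grip_width: 0.0169
```

>>> {"fn": "step_arm", "kwargs": {"steps": [{"xyz": [0, 0, -0.3], "turn": [0, 0, 0], "gripper": -1}, {"xyz": [0, 0, -0.6], "turn": [0, 0, 0], "gripper": -1}, {"xyz": [0, 0, -0.6], "turn": [0, 0, 0], "gripper": -1}, {"xyz": [0, 0, 0], "turn": [0, 0, -0.77], "gripper": -1}, {"xyz": [0, 0, 0], "turn": [0, 0, -0.77], "gripper": -1}, {"xyz": [0, 0, 0], "turn": [0, 0, -0.77], "gripper": -1}, {"xyz": [0, 0, 0], "turn": [0, 0, -0.77], "gripper": -1}, {"xyz": [0.4, 0, 0], "turn": [0, 0, 0], "gripper": -1}, {"xyz": [0.7, 0, 0], "turn": [0, 0, 0], "gripper": -1}, {"xyz": [0.8, 0, 0], "turn": [0, 0, 0], "gripper": -1}, {"xyz": [0.8, 0, 0], "turn": [0, 0, 0], "gripper": -1}, {"xyz": [0.8, 0, 0], "turn": [0, 0, 0], "gripper": -1}, {"xyz": [0.8, 0, 0], "turn": [0, 0, 0], "gripper": -1}, {"xyz": [0.8, 0, 0], "turn": [0, 0, 0], "gripper": -1}, {"xyz": [0.8, 0, 0], "turn": [0, 0, 0], "gripper": -1}, {"xyz": [0.8, 0.1, 0], "turn": [0, 0, 0], "gripper": -1}, {"xyz": [0.7, 0.1, 0], "turn": [0, 0, 0], "gripper": -1}, {"xyz": [0.4, 0, 0], "turn": [0, 0, 0], "gripper": -1}, {"xyz": [0, 0, 0], "turn": [0, 0, 0], "gripper": -1}]}}

```text
time_s: 5.7
position: [0.394, -0.0518, 0.1241]
tool_rot: [[-0.149, 0.989, -0.002], [0.989, 0.149, 0.001], [0.002, -0.002, -1.0]]
ft_force: [-0.7, 0.5, -2.2]
grip_width: 0.0168
```

```bash
cat > t.py <<'E'
from h import *
import sys
o=env.observe(); im,d,ci=shot('top'); 
S=np.array([.5925,-.0505]); a=np.radians(8.4); R=np.array([[np.cos(a),-np.sin(a)],[np.sin(a),np.cos(a)]])
print('tcp',o['position'],'in shelf',((o['position'][:2]-S)@R*1000).round(1),o['ft_force'].round(2),o['wrist_torque'].round(3),o['grip_width'])
v,u=np.mgrid[0:384,0:512]; W=world(ci,d,u.ravel(),v.ravel()).reshape(384,512,3)
L=(W[...,:2]-S)@R*1000; x,y=L[...,0],L[...,1]; z=W[...,2]*1000
m=(im.min(2)>120)&(d>0)&(z>15)&(x>-210)&(x<-10)&(abs(y)<140)
P=np.c_[L[m],z[m]]
for lo in range(-200,0,20):
    q=P[(P[:,0]>=lo)&(P[:,0]<lo+20)]
    if len(q): print(lo,len(q),'y',q[:,1].min().round(),q[:,1].max().round(),'z',np.percentile(q[:,2],[10,50,90]).round(1))
c=cv2.resize(im[100:330,150:400],None,fx=2.5,fy=2.5); cv2.imwrite('pics/'+sys.argv[1],c[:,:,::-1])
E
python3 t.py d.png
```

```text
tcp [ 0.39395763 -0.05177407  0.12414562] in shelf [-196.6   27.7] [-0.7   0.49 -2.19] [ 0.034  0.067 -0.062] 0.01681511103790641
-200 567 y -41.0 99.0 z [392.3 402.8 431.8]
-180 361 y -16.0 86.0 z [386.8 401.4 419.2]
-160 156 y 17.0 74.0 z [382.5 396.5 406.8]
-140 33 y 22.0 60.0 z [375.2 383.4 393.1]
-120 27 y 13.0 42.0 z [80.4 84.1 86.5]
-100 75 y 13.0 43.0 z [81.  83.9 87.2]
-80 77 y 13.0 43.0 z [81.6 84.  87.8]
-60 141 y -25.0 82.0 z [81.4 84.7 87.1]
-40 11 y -17.0 73.0 z [81.5 85.  86.5]
```

View pics/d.png

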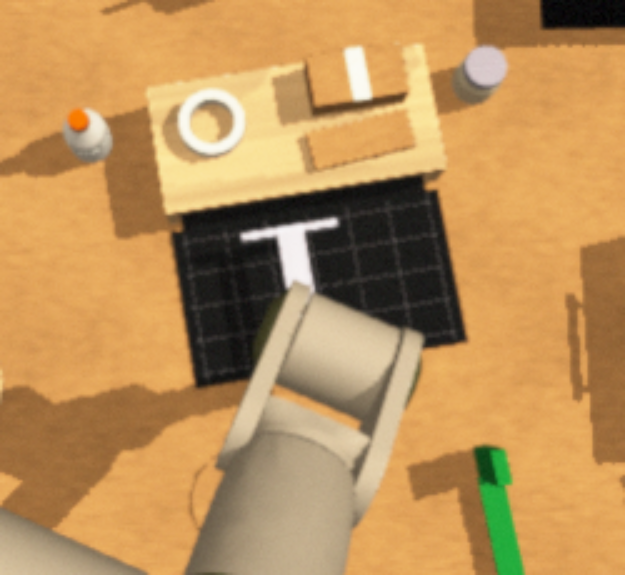

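The picture shows the rake held level over the mat, crosspiece at (290,229) just before the shelf's front. Blade top is at 84 mm, so the rake is at about 60 mm, with tip at x≈-42, y≈28. Now lowering to about 28 mm and going in.

>>> {"fn": "step_arm", "kwargs": {"steps": [{"xyz": [0, 0, 0.4], "turn": [0, 0, 0], "gripper": -1}, {"xyz": [0, 0, 0.38], "turn": [0, 0, 0], "gripper": -1}, {"xyz": [0, 0, 0], "turn": [0, 0, 0], "gripper": -1}, {"xyz": [0, 0.3, 0], "turn": [0, 0, 0], "gripper": -1}, {"xyz": [0, 0.5, 0], "turn": [0, 0, 0], "gripper": -1}, {"xyz": [0, 0.5, 0], "turn": [0, 0, 0], "gripper": -1}, {"xyz": [0, 0.5, 0], "turn": [0, 0, 0], "gripper": -1}, {"xyz": [0, 0.5, 0], "turn": [0, 0, 0], "gripper": -1}, {"xyz": [0, 0.5, 0], "turn": [0, 0, 0], "gripper": -1}, {"xyz": [0, 0.5, 0], "turn": [0, 0, 0], "gripper": -1}, {"xyz": [0, 0.5, 0], "turn": [0, 0, 0], "gripper": -1}, {"xyz": [0, 0.3, 0], "turn": [0, 0, 0], "gripper": -1}, {"xyz": [0, 0, 0], "turn": [0, 0, 0], "gripper": -1}, {"xyz": [0, 0, 0], "turn": [0, 0, 0], "gripper": -1}]}}

```text
time_s: 6.92
position: [0.5574, -0.0312, 0.0932]
tool_rot: [[-0.146, 0.989, -0.001], [0.989, 0.146, -0.0], [0.0, -0.001, -1.0]]
ft_force: [-0.1, 0.6, -2.4]
grip_width: 0.0167
```

>>> {"fn": "step_arm", "kwargs": {"steps": [{"xyz": [0, 0, 0.3], "turn": [0, 0, 0], "gripper": -1}, {"xyz": [0, 0, 0.25], "turn": [0, 0, 0], "gripper": -1}, {"xyz": [0, 0, 0], "turn": [0, 0, 0], "gripper": -1}, {"xyz": [0, 0, 0], "turn": [0, 0, 0], "gripper": -1}]}}

```text
time_s: 7.25
position: [0.5567, -0.0308, 0.0708]
tool_rot: [[-0.146, 0.989, -0.002], [0.989, 0.146, 0.0], [0.001, -0.002, -1.0]]
ft_force: [1.0, 0.3, -1.8]
grip_width: 0.0168
```

>>> {"fn": "step_arm", "kwargs": {"steps": [{"xyz": [0, -0.15, 0], "turn": [0, 0, 0], "gripper": -1}, {"xyz": [0, -0.15, 0], "turn": [0, 0, 0], "gripper": -1}, {"xyz": [0, -0.15, 0], "turn": [0, 0, 0], "gripper": -1}, {"xyz": [0, -0.15, 0], "turn": [0, 0, 0], "gripper": -1}, {"xyz": [0, -0.15, 0], "turn": [0, 0, 0], "gripper": -1}, {"xyz": [0, -0.15, 0], "turn": [0, 0, 0], "gripper": -1}, {"xyz": [0, -0.15, 0], "turn": [0, 0, 0], "gripper": -1}, {"xyz": [0, -0.15, 0], "turn": [0, 0, 0], "gripper": -1}]}}

```text
time_s: 7.92
position: [0.5096, -0.0377, 0.0713]
tool_rot: [[-0.146, 0.989, 0.001], [0.989, 0.146, -0.0], [-0.0, 0.001, -1.0]]
ft_force: [2.5, 0.3, -2.0]
grip_width: 0.017
```

The force of about +2.5 N while moving means the weight is being dragged. Continuing out.

>>> {"fn": "step_arm", "kwargs": {"steps": [{"xyz": [0, -0.2, 0], "turn": [0, 0, 0], "gripper": -1}, {"xyz": [0, -0.2, 0], "turn": [0, 0, 0], "gripper": -1}, {"xyz": [0, -0.2, 0], "turn": [0, 0, 0], "gripper": -1}, {"xyz": [0, -0.2, 0], "turn": [0, 0, 0], "gripper": -1}, {"xyz": [0, -0.2, 0], "turn": [0, 0, 0], "gripper": -1}, {"xyz": [0, -0.2, 0], "turn": [0, 0, 0], "gripper": -1}, {"xyz": [0, -0.2, 0], "turn": [0, 0, 0], "gripper": -1}, {"xyz": [0, -0.2, 0], "turn": [0, 0, 0], "gripper": -1}, {"xyz": [0, -0.2, 0], "turn": [0, 0, 0], "gripper": -1}, {"xyz": [0, -0.2, 0], "turn": [0, 0, 0], "gripper": -1}, {"xyz": [0, -0.2, 0], "turn": [0, 0, 0], "gripper": -1}, {"xyz": [0, -0.2, 0], "turn": [0, 0, 0], "gripper": -1}, {"xyz": [0, -0.2, 0], "turn": [0, 0, 0], "gripper": -1}, {"xyz": [0, -0.2, 0], "turn": [0, 0, 0], "gripper": -1}, {"xyz": [0, -0.15, 0], "turn": [0, 0, 0], "gripper": -1}]}}

```text
time_s: 9.17
position: [0.3923, -0.0549, 0.0712]
tool_rot: [[-0.146, 0.989, -0.0], [0.989, 0.146, 0.0], [0.0, -0.0, -1.0]]
ft_force: [2.7, 0.5, -1.2]
grip_width: 0.0169
```

```bash
python3 t.py e.png
```

```text
tcp [ 0.39231066 -0.05491878  0.07115521] in shelf [-198.7   24.9] [ 2.7   0.54 -1.24] [ 0.14  -0.661  0.017] 0.016897514956030896
-200 484 y -44.0 96.0 z [338.8 350.  391.1]
-180 299 y -14.0 83.0 z [333.5 347.9 373.3]
-160 121 y 19.0 68.0 z [330.8 342.2 355.6]
-140 24 y 12.0 56.0 z [ 30.5 328.4 336.9]
-120 83 y -11.0 56.0 z [16.9 22.3 33.4]
-100 159 y -15.0 59.0 z [16.6 20.8 33.8]
-80 141 y -13.0 57.0 z [17.2 24.2 34.3]
-60 146 y -30.0 79.0 z [28.1 32.1 35.2]
```

View pics/e.png

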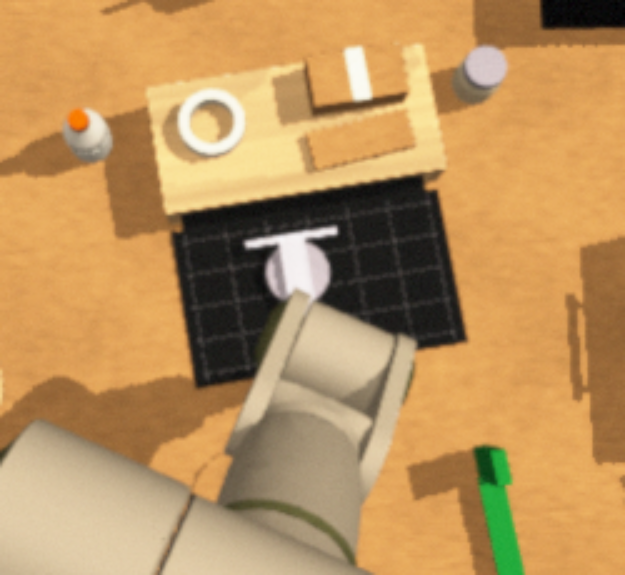

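The picture shows the disc at (298,272), held between the crosspiece and the blade, wholly on the gridded mat. It spans x ≈ -125 to -50 mm, and the undermat ends at -10. Now I'll ease off it, lift and carry the rake back to its free spot.

>>> {"fn": "step_arm", "kwargs": {"steps": [{"xyz": [0, 0.1, 0], "turn": [0, 0, 0], "gripper": -1}, {"xyz": [0, 0, -0.3], "turn": [0, 0, 0], "gripper": -1}, {"xyz": [0, 0, -0.5], "turn": [0, 0, 0], "gripper": -1}, {"xyz": [0, 0, -0.6], "turn": [0, 0, 0], "gripper": -1}, {"xyz": [0, 0, 0], "turn": [0, 0, 0], "gripper": -1}, {"xyz": [-0.4, 0, 0], "turn": [0, 0, 0], "gripper": -1}, {"xyz": [-0.7, 0, 0], "turn": [0, 0, 0], "gripper": -1}, {"xyz": [-0.8, 0, 0], "turn": [0, 0, 0], "gripper": -1}, {"xyz": [-0.8, 0, 0], "turn": [0, 0, 0], "gripper": -1}, {"xyz": [-0.8, 0, 0], "turn": [0, 0, 0], "gripper": -1}, {"xyz": [-0.8, 0, 0], "turn": [0, 0, 0], "gripper": -1}, {"xyz": [-0.8, 0, 0], "turn": [0, 0, 0], "gripper": -1}, {"xyz": [-0.8, 0, 0], "turn": [0, 0, 0], "gripper": -1}, {"xyz": [-0.8, -0.1, 0], "turn": [0, 0, 0], "gripper": -1}, {"xyz": [-0.7, -0.1, 0], "turn": [0, 0, 0], "gripper": -1}, {"xyz": [-0.4, 0, 0], "turn": [0, 0, 0], "gripper": -1}]}}

```text
time_s: 10.55
position: [0.4343, -0.3668, 0.1257]
tool_rot: [[-0.144, 0.99, -0.002], [0.99, 0.144, 0.001], [0.001, -0.001, -1.0]]
ft_force: [-0.7, 0.1, -1.6]
grip_width: 0.0171
```

>>> {"fn": "step_arm", "kwargs": {"steps": [{"xyz": [0, 0, 0], "turn": [0, 0, 0.77], "gripper": -1}, {"xyz": [0, 0, 0], "turn": [0, 0, 0.77], "gripper": -1}, {"xyz": [0, 0, 0], "turn": [0, 0, 0.77], "gripper": -1}, {"xyz": [0, 0, 0], "turn": [0, 0, 0.77], "gripper": -1}, {"xyz": [0, 0, 0.4], "turn": [0, 0, 0], "gripper": -1}, {"xyz": [0, 0, 0.5], "turn": [0, 0, 0], "gripper": -1}, {"xyz": [0, 0, 0.3], "turn": [0, 0, 0], "gripper": -1}, {"xyz": [0, 0, 0.2], "turn": [0, 0, 0], "gripper": -1}, {"xyz": [0, 0, 0], "turn": [0, 0, 0], "gripper": -1}, {"xyz": [0, 0, 0], "turn": [0, 0, 0], "gripper": -1}]}}

```text
time_s: 11.38
position: [0.4348, -0.364, 0.0707]
tool_rot: [[0.1, 0.995, -0.001], [0.995, -0.1, 0.001], [0.001, -0.001, -1.0]]
ft_force: [1.0, -0.0, -1.0]
grip_width: 0.0173
```

>>> {"fn": "step_arm", "kwargs": {"steps": [{"xyz": [0, 0, 0.05], "turn": [0, 0, 0], "gripper": -1}, {"xyz": [0, 0, 0.05], "turn": [0, 0, 0], "gripper": -1}, {"xyz": [0, 0, 0.03], "turn": [0, 0, 0], "gripper": -1}, {"xyz": [0, 0, 0], "turn": [0, 0, 0], "gripper": -1}, {"xyz": [0, 0, 0], "turn": [0, 0, 0], "gripper": -1}]}}

```text
time_s: 11.8
position: [0.4349, -0.3641, 0.0661]
tool_rot: [[0.1, 0.995, 0.0], [0.995, -0.1, -0.0], [-0.0, 0.0, -1.0]]
ft_force: [-0.2, -0.4, -1.4]
grip_width: 0.017
```

```bash
python3 t.py f.png | head -1; python3 - <<'E'
from h import *
im,d,ci=shot('top'); v,u=np.mgrid[0:384,0:512]; W=world(ci,d,u.ravel(),v.ravel()).reshape(384,512,3)
m=(abs(W[...,1]+.38)<.07)&(W[...,2]>.01)&(W[...,2]<.05)&(W[...,0]>.45)&(W[...,0]<.61)
for lo in (.46,.5,.54,.57):
    q=m&(W[...,0]>=lo)&(W[...,0]<lo+.03); print(lo,q.sum(),np.median(W[q][:,2]).round(4))
E
```

```text
tcp [ 0.43487907 -0.36410672  0.06612311] in shelf [-201.7 -287.2] [-0.17 -0.36 -1.39] [0.014 0.059 0.023] 0.017001122299524968
0.46 69 0.0255
0.5 108 0.0252
0.54 100 0.0267
0.57 178 0.0263
```

>>> {"fn": "step_arm", "kwargs": {"steps": [{"xyz": [0, 0, 0.03], "turn": [0, 0, 0], "gripper": -1}, {"xyz": [0, 0, 0.02], "turn": [0, 0, 0], "gripper": -1}, {"xyz": [0, 0, 0], "turn": [0, 0, 0], "gripper": -1}, {"xyz": [0, 0, 0], "turn": [0, 0, 0], "gripper": -1}]}}

```text
time_s: 12.23
position: [0.4351, -0.3643, 0.065]
tool_rot: [[0.1, 0.995, 0.001], [0.995, -0.1, -0.001], [-0.001, 0.001, -1.0]]
ft_force: [0.3, 1.6, 8.6]
grip_width: 0.017
```

In contact (force z +8.6 N). Opening slowly and going up.

>>> {"fn": "step_arm", "kwargs": {"steps": [{"xyz": [0, 0, 0], "turn": [0, 0, 0], "gripper": -0.3}, {"xyz": [0, 0, 0], "turn": [0, 0, 0], "gripper": 0}, {"xyz": [0, 0, 0], "turn": [0, 0, 0], "gripper": 0.4}, {"xyz": [0, 0, 0], "turn": [0, 0, 0], "gripper": 0.7}, {"xyz": [0, 0, 0], "turn": [0, 0, 0], "gripper": 0.7}, {"xyz": [0, 0, 0], "turn": [0, 0, 0], "gripper": 0.7}, {"xyz": [0, 0, -0.4], "turn": [0, 0, 0], "gripper": 0.7}, {"xyz": [0, 0, -0.7], "turn": [0, 0, 0], "gripper": 0.7}, {"xyz": [0, 0, -0.9], "turn": [0, 0, 0], "gripper": 0.7}, {"xyz": [0, 0, -0.9], "turn": [0, 0, 0], "gripper": 0.7}, {"xyz": [0, 0, -0.9], "turn": [0, 0, 0], "gripper": 0.7}, {"xyz": [0, 0, -0.6], "turn": [0, 0, 0], "gripper": 0.7}, {"xyz": [0, 0, 0], "turn": [0, 0, 0], "gripper": 0.7}]}}

```text
time_s: 13.32
position: [0.4359, -0.3652, 0.2454]
tool_rot: [[0.099, 0.995, 0.006], [0.995, -0.099, -0.008], [-0.007, 0.007, -1.0]]
ft_force: [-0.1, -0.8, -0.1]
grip_width: 0.0726
```

```bash
python3 w.py g.png; python3 - <<'E'
from h import *
im,d,ci=shot('top'); cv2.imwrite('pics/h.png',cv2.resize(im,(800,600))[:,:,::-1])
v,u=np.mgrid[0:384,0:512]; W=world(ci,d,u.ravel(),v.ravel()).reshape(384,512,3)
S=np.array([.5925,-.0505]); a=np.radians(8.4); R=np.array([[np.cos(a),-np.sin(a)],[np.sin(a),np.cos(a)]]); L=(W[...,:2]-S)@R*1000
m=(abs(L[...,1]-25)<60)&(L[...,0]<-10)&(L[...,0]>-190)&(W[...,2]>.01)&(W[...,2]<.03)
print('weight',m.sum(),cv2.minEnclosingCircle(L[m].astype(np.float32)),np.median(W[m][:,2]))
E
```

```text
block 683 [ 434.3 -363.2] [17.4 39.4] 84.08 z 0.0894
blade 1329 [ 515.2 -371.5] [29.3 92.9] 83.78 z 0.0236
cross 778 [ 581.6 -379.8] [108.9  25.1] 83.48 z 0.0234
[ 0.43587319 -0.36518545  0.245438  ] [-0.08036339 -0.7590758  -0.06089211]
disc 0
weight 512 ((-94.54927062988281, -0.9968735575675964), 81.38146209716797) 0.01854460364016297
```

View pics/h.png

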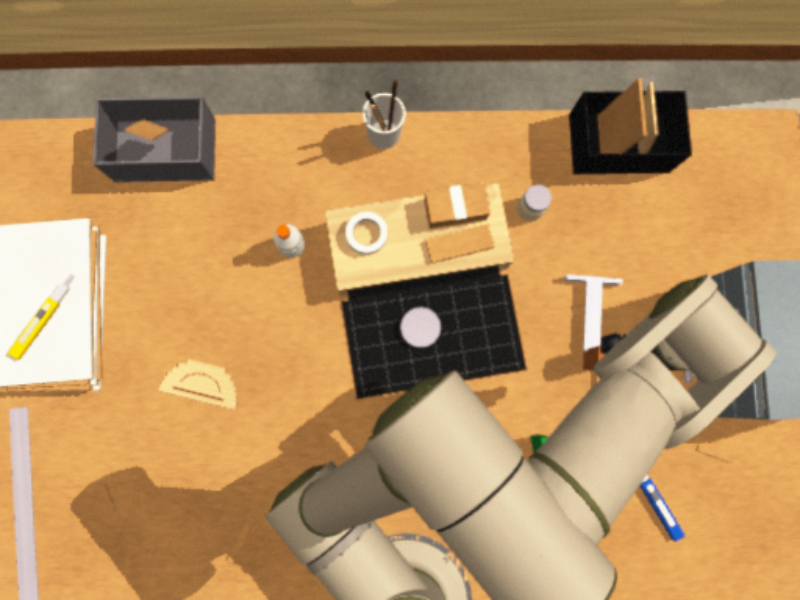

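The picture shows the weight at (421,327), wholly on the mat. The rake lies flat at (595,320), clear of the mat, and the bystanders look unmoved. The rake heights (0.0894, 0.0236, 0.0234) match the values before grasping. Handing in.

```bash
python3 -c "
from h import *
print(env.observe()['qvel'].round(2)); print(order.close_job())"
```

```text
[-0.06  1.78  2.46  0.05 -0.34  0.13]
the job is handed in; nothing more can be done
None
```

I handed the job in at about 13.5 s. The weight is out on the cutting mat and the rake is flat on the bare table; no verdict was reported.

**What I did:**
- I picked up the wooden-handled rake, not the green one.
- A wrist picture showed the weight's edge under the shelf, so I aimed at that instead of sweeping. I went in over it, lowered the crosspiece behind it and felt about 2.5 N as it dragged.
- I drew the weight onto the mat, then put the rake back within about 5 mm of where it first stood.

**Last checks:**
- **Weight:** it is wholly on the mat; while still against the rake it measured about 40 mm clear of the black mat under the shelf. The last wrist picture shows nothing left in the part of that space it can see.
- **Rake:** its block and crosspiece heights match those from before the grasp, so it lies level and clear of the mat.
- **Other things:** the bystanders look unmoved in the picture. The gripper is open about 0.25 m up and touching nothing.

**Check that failed:** the last automatic circle fit of the weight gave a radius of 81 mm instead of 38, probably because it picked up other points. I relied on the picture instead. The arm was still settling slightly, at up to 2.5°/s, when I handed in.

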